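# Draw the straightedge from its rack and lay it across the pump face

### The job

Set up the aluminium straightedge for checking the flatness of the pump face: slide the yellow-knobbed keeper of the blue rack fully back, lift the uncovered end of the straightedge over the lip, draw it out endwise from under the cover, and lay it gently and flat across the pump face, midway between the two red caps, square to the line joining them and sticking out about equally at both ends. Then, with the straightedge let go, slide the keeper fully home again. Leave everything else on the bench where it is.

Things in the scene. Friction and masses are not known exactly. Their poses are not given: they have to be found in the camera images.
- rack: Blue steel rack, fixed, 222 long (its x), 50 high; holds the straightedge along its x on a floor 20 above the bench. Origin on the bench under the middle of the bar's seat; z up. From x = -104 to 0 the seat is an uncovered tongue 18 wide, open both sides for fingers; from 0 to the back wall (x = +104) it is a tunnel. The bar comes out towards -x.
- rack_lip (a point): Top centre of the yellow lip at the rack's -x end: 34 above the bench, 14 above the floor, 18 wide, x -111 to -104. The bar cannot be lifted level over it (cover in the way): tilt it 4 to 6 degrees about its covered end until the -x end clears the lip (above 7 it jams), then draw it out at least 105, best along its own tilted length.
- rack_cover (a point): Middle of the cover's front edge, on its top (rack x = 0, y = 0, 50 above the bench). Cover underside 46 above the bench (12 above the bar's top); it runs back to rack x = +111. Tunnel side walls: inner faces at rack y = -16 and +16, outer -20 and +20. Axes as the rack's.
- rack_guide (a point): Top centre of the grey keeper guide, 42 above the bench, at rack x = -82, y = +65. The guide is 24 (x) by 40 (y), with a foot 6 high that reaches under the seat to rack y = -9.
- keeper (a joint): Sliding steel keeper, in m: 0 = home (across the straightedge, locking it down), 0.050 = fully back (clear of it). Slides along the rack's +y, stays where left, drag about 1.5 N. Plate 14 wide (x), 6 thick, 36 to 42 above the bench, at rack x = -82; home, it reaches from rack y = -12 to +80.
- keeper_knob (a point): Top centre of the keeper's yellow upright round knob, diameter 16, 34 tall (42 to 76 above the bench), at rack x = -82, y = +28 when home and +78 when fully back. Axes as the rack's.
- straightedge: Aluminium bar 200 x 24 x 14 (x, y, z), about 0.18 kg, black graduations. Origin at centre of underside; -x is the uncovered end. Starts on the rack's floor within 2 of the rack's origin in x and y. Good grasp: across the 24 width, 40 from its middle towards -x, fingertips about 3 above its underside so that nothing sticks out below.
- edge_near (a point): Centre of the lower edge of the straightedge's uncovered (-x) end.
- edge_far (a point): Centre of the lower edge of the straightedge's covered (+x) end.
- pump: Round dark pump housing, fixed, bright flat top face of diameter 140, 80 above the bench; on two timbers 150 long along its x at y = -36 and +36 (40 wide, 35 high). Two red caps, diameter 22, 14 tall, on the face at its y = -45 and +45 (x = 0). The straightedge is to lie along its x, either way round. Origin on the bench under the centre.
- pump_face (a point): Centre of the pump's top face, at its surface. Axes as the pump's.
- spray_red: bystander: spray can with red label, diameter 56, 170 tall; origin at centre of underside
- spray_white: bystander: spray can with blue label, diameter 56, 170 tall; origin at centre of underside
- jar: bystander: jar with black cap, diameter 70, 80 tall; origin at centre of underside
- wrench: bystander: steel wrench 160 long, lying flat
- hammer: bystander: hammer 200 long, lying flat
- offcut: bystander: loose timber offcut 120 x 50 x 40; origin at centre of underside
- pad: bystander: orange plastic sanding block 100 x 70 x 25; origin at centre of underside

How it is judged (in metres and radians):
On the way, in this order (a step that is already met when the one before it is completed fails the run):
1. the keeper is slid back, clear of the straightedge (value of joint keeper above 0.042 m and z of edge_near in the frame of rack below 0.03 m), for 0.1 s.
2. the uncovered end is lifted above the lip while the other end is still under the cover (z of edge_near in the frame of rack above 0.034 m and x of edge_far in the frame of rack above 0.05 m and z of edge_far in the frame of rack below 0.03 m), for 0.05 s.
3. the straightedge is drawn out endwise until its far end has left the cover (x of edge_far in the frame of rack below -0.002 m and z of edge_near in the frame of rack above 0.034 m), for 0.05 s.
4. the straightedge lies on the pump face between the caps, let go (x of straightedge in the frame of pump_face between -0.022 and 0.022 m and y of straightedge in the frame of pump_face between -0.013 and 0.013 m and z of straightedge in the frame of pump_face between -0.004 and 0.004 m and angle between the x axis of straightedge and the x axis of pump, either way round below 0.16 rad and angle between straightedge's own z axis and vertical below 0.05 rad and contact force between the fingers and straightedge below 0.05 N and linear speed of straightedge below 0.02 m/s), for 0.2 s.
5. the keeper is slid home again (value of joint keeper below 0.006 m), for 0.2 s.
At the end, for the whole second after the job is handed in: The straightedge rests released and still, flat on the pump face: its middle within 22 mm lengthwise and 13 mm crosswise of the face's centre, within 0.16 rad of the pump's x; the keeper is within 6 mm of home (all of step 4 and value of joint keeper below 0.006 m and angular speed of straightedge below 0.1 rad/s); the robot touches nothing.
It fails at once if the straightedge is dropped onto the pump: let go more than 12 mm above its face (contact force between the fingers and straightedge below 0.05 N and z of straightedge in the frame of pump_face above 0.012 m and horizontal distance between straightedge and pump_face below 0.1 m).
It fails at once if the straightedge is pressed hard onto the pump (over 60 N) (contact force between straightedge and pump above 60 N).
It fails at once if a bystander is moved by more than 30 mm (distance of any of spray_red, spray_white, jar, wrench, hammer, offcut, pad from where it was at the start of the episode above 0.03 m).
It also fails if it takes over 58 s, if anything falls off the work surface, if the arm or the gripper's body presses on something with over 40 N, if the wrist force passes 120 N, or if a joint passes its speed limit or range.

### The arm

A 6-joint arm with a two-finger parallel gripper is mounted at the origin on the work surface. World frame = base frame: x ahead of the robot, y to its left, z up, the work surface at z = 0. Lengths are in mm, angles in rad, forces in N, time in s.
With the tool pointing down it reaches from about 375 to 825 mm from the base axis. Payload 5.5 kg.
Tool frame: the origin (TCP) lies at the centre of the arm's flange, where the gripper is bolted on; the fingertips stand 173 mm ahead of it and the grasp point (between the pads) lies 155 mm ahead of it; z points along the fingers, y is the line along which they close (so a half turn about z gives the same grasp; the last joint's range is limited). The gripper opens to 85 mm and grips with 20 to 120 N. Pads are 22 mm wide; open, the fingers measure 114 mm over their backs; the gripper's body (76 mm by 85 mm) begins 54 mm behind the grasp point. The pads swing forward as they close: fully open they stand 13 mm farther back than shut.
Start: joints at [1.137, 0.314, -0.047, 1.21, 0, 1.571], TCP at [252.19, 544.423, 404.699] pointing down, gripper open.
Joint ranges: [-2.67, 2.67], [-0.69, 1.73], [-1.03, 1.25], [-2.08, 2.16], [-1.42, 1.45], [-3.14, 3.14]. Speed limits (rad/s): [2.39, 2.39, 3.01, 3.14, 3.14, 3.14].

### API

Orientations are given as a rotation vector (axis times angle).
In Python, from plant import ctrl gives the robot as it stands.
- The arm moves only by the tool pendant, called after "Request:" as name(argument=value, ...), one argument or row to a line, values as JSON. Schema: {"type":"object","properties":{"rows":{"type":"array","items":{"type":"array","items":{"type":"array","items":{"type":"number"},"minItems":7,"maxItems":7},"minItems":1,"maxItems":20},"minItems":1,"maxItems":1},"clamp_n":{"type":"number"},"only":{"type":"string"},"quiet":{"type":"boolean"},"lines":{"type":"string"}},"required":["rows"],"additionalProperties":false}. rows is a list that holds a single list of rows (three levels of brackets), with 1 to 20 rows, each of 7 numbers: a rotation vector rx, ry, rz in normalised numbers (1 is 2 pi rad), then dx, dy, dz in parts of the range, where 1.0 means 100 cm, then the finger opening in mm; each row is the pose to reach, as a shift and turn from the pose commanded when the call began, along the tool's axes at that moment; what a row does not reach only later rows make up. A row lasts 1/12 s, in which the tool goes at most 41.7 mm and 0.125 rad, less where a joint would pass 70% of its speed; a pose out of reach is approached as far as the arm can. The fingers move at their own pace and stop on an object; clamp_n is the grip in N (left out, the last holds). Time passes only in rows, so rows that do not move let the fingers close. The tool returns the time, the measured TCP pose, the force, the opening and the grip force at its end. only (a regular expression) keeps the lines of the reply that match it, lines (a string "A,B") keeps lines A to B, and quiet returns only ok. Shift and turn numbers lie between -1 and 1, and a call with a number outside is refused. Input that does not fit is refused with a message, and nothing moves.
- ctrl.state(): the state, without advancing time (a new reading comes with each control period).
- ctrl.snapshot(name): name is "scene" or "side" or "wrist"; returns the picture (420x560x3 uint8, blue, green, red); there is no depth.
- ctrl.camera_info(name): a dict with "fx", "fy", "cx", "cy" (pixels), "cam_to_world" (4x4, takes a point from camera to world coordinates); the wrist camera has in their place "hand_eye" (4x4, takes a point from camera to tool coordinates, whose origin is the TCP and whose axes are the flange's). Camera axes: x right, y down, z forward; pixel columns grow to the right and rows downward; lengths in mm; the calibration is good to about 2 mm. A picture is of the moment at which its call begins: read the wrist's pose just before it. camera_info takes no time and is no camera call.
- ctrl.close_job(): hands the job in; it is judged then, once.
The state is a dict: "time": time; "joint_positions": joint angles; "joint_velocities": joint speeds; "joint_torque": joint torques, N m; "tool_pos": TCP position; "ee_rot": TCP orientation; "force": force on the tool from outside, world axes, zero at the start; "torque": the same for the moment, N m; "gripper_width": finger opening in mm; "gripper_force": force on a finger pad.
Only numpy, scipy, OpenCV 4.12 (cv2) and the standard library are available. Lean on these libraries where they do the work, as an engineer would, in place of code of your own. Each camera call takes 0.05 s, during which the arm holds its last target. There are 200 camera calls.

## Working session

There is one attempt and no reset: what is moved stays moved. The work goes in short steps, Python scripts to look and compute and a tool call to move; the robot and the scene stay as the last step left them, time stands still between calls to the robot, and variables do not carry over. Pictures are saved under pics/ and viewed, at most 10 in all, crops included, and the job is handed in when it is done.

```bash
ls; mkdir -p pics
```

Run:
```python
from plant import ctrl
import cv2,numpy as np
s=ctrl.state();print(s)
for n in("scene","side","wrist"):
    cv2.imwrite(f"pics/{n}0.png",ctrl.snapshot(n));i=ctrl.camera_info(n);print(n,{k:np.round(v,3).tolist() for k,v in i.items()})
```

```text
pics
plant.py
{'time': 0.0, 'joint_positions': array([ 1.13701220e+00,  3.14215589e-01, -4.80897765e-02,  1.21020628e+00,
        1.55974229e-05,  1.57080889e+00]), 'joint_velocities': array([-3.87479760e-04, -4.73788758e-05,  2.27648359e-04,  1.27306970e-03,
       -1.27268608e-03, -1.17776666e-04]), 'joint_torque': array([ 4.40522927e-04, -5.39589465e+01,  3.39749193e+01,  1.92395446e-02,
        5.33364278e-05,  1.48105306e-05]), 'tool_pos': array([252.06020702, 544.16662464, 403.83588299]), 'ee_rot': array([-6.75993094e-01, -3.06760754e+00,  2.62569646e-03]), 'force': array([ 0.10980076, -1.0953299 ,  0.76045736]), 'torque': array([-0.02574877, -0.00563244, -0.01511985]), 'gripper_force': 0.0, 'gripper_width': 85.60284916141238}
scene {'fx': 498.263, 'fy': 498.263, 'cx': 276.256, 'cy': 208.242, 'cam_to_world': [[-0.488, 0.652, -0.58, 1385.401], [0.873, 0.37, -0.318, 456.423], [0.007, -0.662, -0.75, 1103.163], [0.0, 0.0, 0.0, 1.0]]}
side {'fx': 475.263, 'fy': 475.263, 'cx': 274.267, 'cy': 202.511, 'cam_to_world': [[0.955, -0.213, 0.205, 378.322], [-0.295, -0.717, 0.631, -624.473], [0.013, -0.664, -0.748, 872.893], [0.0, 0.0, 0.0, 1.0]]}
wrist {'fx': 343.197, 'fy': 343.197, 'cx': 274.848, 'cy': 211.25, 'hand_eye': [[0.0, -0.961, -0.277, 69.376], [1.0, -0.0, 0.001, -1.076], [-0.001, -0.277, 0.961, 31.466], [0.0, 0.0, 0.0, 1.0]]}
```

View pics/scene0.png

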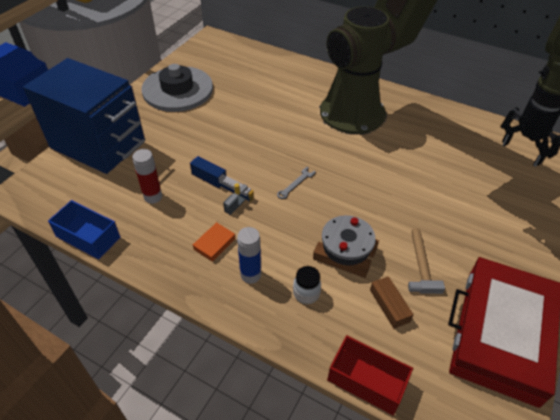

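View pics/side0.png

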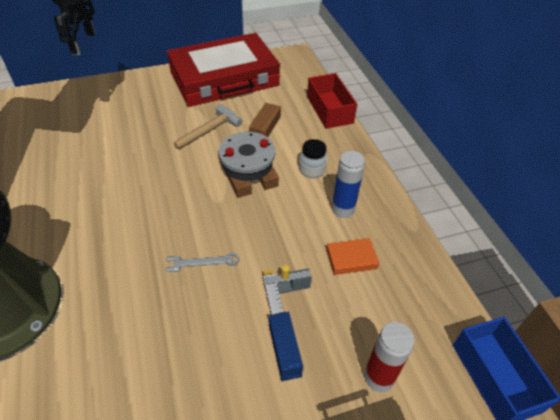

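The scene view has the rack at about (225,180), the keeper knob at (250,192) and the pump at (348,238). In the side view the lip is at about (267,273), the knob at (285,272) and the caps at (230,152) and (264,143). I'll enlarge these areas.

Run:
```python
import cv2,numpy as np
a=cv2.imread("pics/side0.png");b=cv2.imread("pics/scene0.png")
def c(im,x,y,w,h,k):return cv2.resize(im[y:y+h,x:x+w],None,fx=k,fy=k,interpolation=cv2.INTER_CUBIC)
out=np.zeros((600,800,3),np.uint8)
out[:600,:400]=c(a,245,255,80,120,5)      # rack side, x=245+u/5,y=255+v/5
out[:300,400:]=c(b,185,150,80,60,5)    # rack scene x=185+(u-400)/5, y=150+v/5
out[300:,400:600]=c(a,210,125,80,120,2.5)[:300,:200]
out[300:,600:]=c(b,310,205,80,120,2.5)[:300,:200]
cv2.imwrite("pics/crop1.png",out)
```

```text
(no output)
```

View pics/crop1.png

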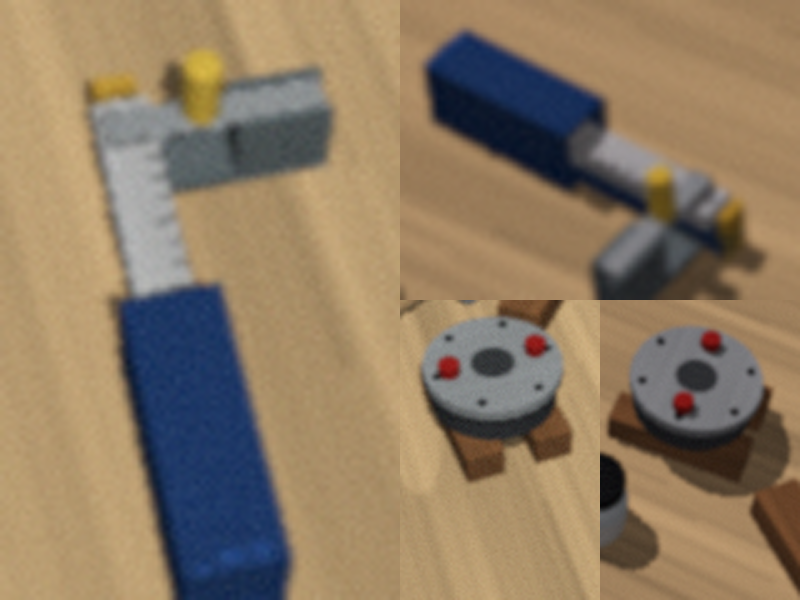

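Create h.py:
```python
import numpy as np,cv2
from plant import ctrl
from scipy.optimize import least_squares
from scipy.spatial.transform import Rotation as R
INF={n:ctrl.camera_info(n) for n in("scene","side","wrist")}
def c2w(n,pose=None):
    if n!="wrist":return np.array(INF[n]["cam_to_world"])
    T=np.eye(4);T[:3,:3]=R.from_rotvec(pose[3:]).as_matrix();T[:3,3]=pose[:3]
    return T@np.array(INF[n]["hand_eye"])
def proj(n,P,pose=None):
    i=INF[n];p=np.linalg.inv(c2w(n,pose))@np.append(P,1)
    return np.array([i["fx"]*p[0]/p[2]+i["cx"],i["fy"]*p[1]/p[2]+i["cy"]])
def ray(n,uv,z,pose=None):
    i=INF[n];T=c2w(n,pose);d=T[:3,:3]@[(uv[0]-i["cx"])/i["fx"],(uv[1]-i["cy"])/i["fy"],1]
    return T[:3,3]+d*(z-T[2,3])/d[2]
def fit(obs,x0,pose=None):
    # obs: (cam,(u,v),(x,y,z) local); returns x,y,yaw
    def f(q):
        M=R.from_euler('z',q[2]).as_matrix()
        return np.concatenate([proj(n,M@np.array(L)+[q[0],q[1],0],pose)-uv for n,uv,L in obs])
    r=least_squares(f,x0,loss='soft_l1');return r.x,f(r.x).reshape(-1,2)
```

Run:
```python
from h import *
A=lambda u,v:("side",np.array([245+(u+.5)/5-.5,255+(v+.5)/5-.5]))
B=lambda u,v:("scene",np.array([185+(u-399.5)/5-.5,150+(v+.5)/5-.5]))
C=lambda u,v:("side",np.array([210+(u-399.5)/2.5-.5,125+(v-299.5)/2.5-.5]))
D=lambda u,v:("scene",np.array([310+(u-599.5)/2.5-.5,205+(v-299.5)/2.5-.5]))
for o,L in((A,[(203,58,76),(113,82,34),(122,300,50),(222,287,50),(290,548,50)]),(B,[(660,172,76),(735,205,34),(605,100,50),(465,32,50),(428,65,50)]),(C,[(449,362,94),(536,341,94),(492,362,80)]),(D,[(711,337,94),(684,398,94),(697,375,80)])):
    for u,v,z in L:n,p=o(u,v);print(n,(u,v,z),np.round(ray(n,p,z)[:2],1))
obs=[A(203,58)+((-82,28,76),),A(113,82)+((-107.5,0,34),),A(122,300)+((0,-20,50),),A(222,287)+((0,20,50),),A(290,548)+((111,20,50),),
B(660,172)+((-82,28,76),),B(735,205)+((-107.5,0,34),),B(465,32)+((111,-20,50),),B(428,65)+((111,20,50),)]
q,r=fit(obs,[500,-200,-1.4]);print(q,r.round(1).tolist())
obs=[C(449,362)+((0,45,94),),C(536,341)+((0,-45,94),),C(492,362)+((0,0,80),),D(711,337)+((0,45,94),),D(684,398)+((0,-45,94),),D(697,375)+((0,0,80),)]
q,r=fit(obs,[520,100,-1.57]);print(q,r.round(1).tolist())
```

```text
side (203, 58, 76) [ 567.5 -121. ]
side (113, 82, 34) [537.7 -95.1]
side (122, 300, 50) [ 509.7 -201. ]
side (222, 287, 50) [ 548.1 -206.8]
side (290, 548, 50) [ 538.8 -311.7]
scene (660, 172, 76) [ 565.6 -123.1]
scene (735, 205, 34) [533.2 -93.8]
scene (605, 100, 50) [ 509.8 -199. ]
scene (465, 32, 50) [ 502.  -307.3]
scene (428, 65, 50) [ 537.6 -309.8]
side (449, 362, 94) [538.  228.5]
side (536, 341, 94) [627.7 234.4]
side (492, 362, 80) [581.6 231.9]
scene (711, 337, 94) [537.3 227.8]
scene (684, 398, 94) [625.9 236.2]
scene (697, 375, 80) [580.9 232.6]
[ 529.12257406 -201.12175524   -1.6618986 ] [[-1.3, 0.8], [0.4, -0.5], [-0.5, -0.7], [-0.2, -1.8], [0.4, 0.9], [0.5, -0.1], [-1.1, 1.2], [-0.1, -0.8], [-1.2, -0.1]]
[582.04812699 231.99783161  77.05297583] [[-0.3, 0.1], [-0.5, -0.3], [0.2, -0.1], [0.1, 0.0], [-0.3, 0.2], [-0.4, 0.2]]
```

Add to h.py:
```python
RACK=[529.1,-201.1,-1.662]; PUMP=[582.0,232.0,-1.487]
def W(F,p):return R.from_euler('z',F[2]).as_matrix()@np.array(p,float)+[F[0],F[1],0]
def Rt(yaw,tilt=0):
    # tool y along y of a frame with this yaw, z down; tilt lifts the -x end (about +y)
    return R.from_euler('z',yaw)*R.from_rotvec([0,tilt,0])*R.from_rotvec([np.pi,0,0])*R.from_euler('z',np.pi)
def st():
    s=ctrl.state();print("t %.2f"%s["time"],"w %.1f gf %.1f"%(s["gripper_width"],s["gripper_force"]),"F",s["force"].round(1));return s["tool_pos"],R.from_rotvec(s["ee_rot"])
def go(P,Rg):
    p,r=st();print("d",r.inv().apply(np.array(P)-p).round(1),"rot",(r.inv()*Rg).as_rotvec().round(3))
```

Run:
```python
from h import *
go(np.append(W(RACK,[-70,15,0])[:2],400),Rt(RACK[2]))
print(Rt(RACK[2]).as_matrix().round(2))
```

```text
t 0.15 w 85.1 gf 0.0 F [-0.4 -0.1 -0.1]
d [-555.2 -488.9    4.7] rot [-1.000e-03  1.000e-03  1.228e+00]
[[ 0.09  1.   -0.  ]
 [ 1.   -0.09  0.  ]
 [ 0.   -0.   -1.  ]]
```

The manual's scale: shifts go in shares of 100 cm and turns go in shares of 2 pi rad. Converting my numbers, -555 mm / 1000 = -0.555, -525 mm / 1000 = -0.525, 1.228 rad / 6.2832 = 0.1954.

Request:
pendant(
  rows=[
    [[0,0,0.0191,-0.031,-0.027,0,85],[0,0,0.0382,-0.062,-0.054,0,85],[0,0,0.0573,-0.092,-0.082,0,85],[0,0,0.0764,-0.123,-0.109,0,85],[0,0,0.0955,-0.154,-0.136,0,85],[0,0,0.1146,-0.185,-0.163,0,85],[0,0,0.1337,-0.216,-0.19,0,85],[0,0,0.1528,-0.247,-0.217,0,85],[0,0,0.1719,-0.278,-0.245,0,85],[0,0,0.191,-0.308,-0.272,0,85],[0,0,0.1954,-0.339,-0.299,0,85],[0,0,0.1954,-0.37,-0.326,0,85],[0,0,0.1954,-0.401,-0.353,0,85],[0,0,0.1954,-0.432,-0.38,0,85],[0,0,0.1954,-0.463,-0.408,0,85],[0,0,0.1954,-0.494,-0.435,0,85],[0,0,0.1954,-0.525,-0.462,0,85],[0,0,0.1954,-0.555,-0.489,0.005,85],[0,0,0.1954,-0.555,-0.489,0.005,85],[0,0,0.1954,-0.555,-0.489,0.005,85]],
  ],
)

```text
time: 1.82
tool_pos: [550.5, -134.6, 398.6]
ee_rot: [-2.323, -2.113, 0.001]
force: [0.2, 0.2, -0.0]
gripper_width: 85.0
gripper_force: 0.0
```

Run:
```python
from h import *
go(np.append(W(RACK,[-70,15,0])[:2],400),Rt(RACK[2]))
s=ctrl.state();im=ctrl.snapshot("wrist");cv2.imwrite("pics/w1.png",im);np.save("pose1.npy",np.r_[s["tool_pos"],s["ee_rot"]])
```

```text
t 1.82 w 85.0 gf 0.0 F [ 0.2  0.2 -0. ]
d [ 1.8 -0.3 -1.4] rot [-0.002 -0.    -0.003]
```

View pics/w1.png

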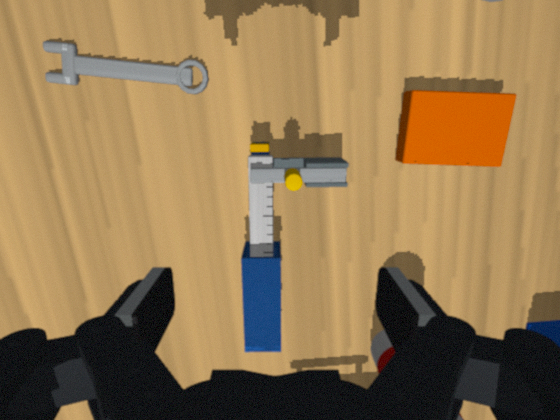

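Run:
```python
from h import *
pose=np.load("pose1.npy")
im=cv2.imread("pics/w1.png");hsv=cv2.cvtColor(im,cv2.COLOR_BGR2HSV)
y=cv2.inRange(hsv,(20,150,120),(32,255,255))
n,l,s,c=cv2.connectedComponentsWithStats(y)
for i in range(1,n):
    if s[i,4]>40:print(s[i],c[i])
b=cv2.inRange(hsv,(105,130,30),(125,255,255));n,l,s,c=cv2.connectedComponentsWithStats(b)
for i in range(1,n):
    if s[i,4]>200:print("blue",s[i],c[i])
obs=[("wrist",np.array(u,float),L) for u,L in [((294,182),(-82,28,76)),((260,148),(-107.5,0,34)),((243.5,257),(0,-20,50)),((280.5,257),(0,20,50)),((245,350),(111,-20,50)),((281,350),(111,20,50))]]
q,r=fit(obs,RACK,pose);print(q,r.round(1).tolist())
```

```text
[249 143  21   9 159] [259.0754717  147.47798742]
[285 173  18  19 260] [293.23076923 181.71153846]
blue [ 242  242   39  109 3500] [261.58714286 300.89057143]
blue [527 321  33  27 494] [546.77935223 329.92307692]
[ 531.46550061 -202.79671498   -1.6660993 ] [[-1.4, -0.6], [1.7, -1.3], [-1.4, 0.1], [1.6, 0.2], [-0.3, 1.3], [0.4, 1.4]]
```

```bash
sed -i 's/^RACK=[^;]*;/RACK=[530.3,-202.0,-1.664];/' h.py
```

Run:
```python
from h import *
go(np.append(W(RACK,[-82,28,0])[:2],226),Rt(RACK[2]))
```

```text
t 1.87 w 84.8 gf 0.0 F [ 0.1 -0.  -0.3]
d [ 11.6  15.  172.9] rot [-0.002 -0.001  0.   ]
```

Scaled: 172 mm / 1000 = 0.172, 150 mm / 1000 = 0.15.

Request:
pendant(
  rows=[
    [[0,0,0,0.006,0.008,0.035,60],[0,0,0,0.0116,0.015,0.075,60],[0,0,0,0.0116,0.015,0.115,60],[0,0,0,0.0116,0.015,0.15,60],[0,0,0,0.0116,0.015,0.172,60],[0,0,0,0.0116,0.015,0.172,60],[0,0,0,0.0116,0.015,0.172,14],[0,0,0,0.0116,0.015,0.172,10],[0,0,0,0.0116,0.015,0.172,10],[0,0,0,0.0116,0.015,0.172,10],[0,0,0,0.0116,0.015,0.172,10],[0,0,0,0.0116,0.015,0.172,10]],
  ],
  clamp_n=25,
)

```text
time: 2.87
tool_pos: [567.3, -122.4, 230.1]
ee_rot: [2.318, 2.116, 0.004]
force: [-0.3, 1.7, 7.4]
gripper_width: 14.9
gripper_force: 25.1
```

Run:
```python
from h import *
go(np.append(W(RACK,[-82,78,0])[:2],226),Rt(RACK[2]))
cv2.imwrite("pics/s2.png",ctrl.snapshot("side")[200:400,180:420])
```

```text
t 2.87 w 14.9 gf 25.1 F [-0.3  1.7  7.4]
d [-0.8 48.5  4.3] rot [ 0.004 -0.     0.002]
```

Scaled: 51 mm / 1000 = 0.051, 50 mm / 1000 = 0.05.

Request:
pendant(
  rows=[
    [[0,0,0,0,0.008,-0.002,10],[0,0,0,0,0.018,-0.003,10],[0,0,0,0,0.028,-0.003,10],[0,0,0,0,0.038,-0.003,10],[0,0,0,0,0.046,-0.003,10],[0,0,0,0,0.05,-0.003,10],[0,0,0,0,0.051,-0.003,10],[0,0,0,0,0.051,-0.003,10]],
  ],
)

```text
time: 3.58
tool_pos: [615.0, -126.6, 230.2]
ee_rot: [-2.317, -2.115, 0.006]
force: [-10.0, 2.3, 2.2]
gripper_width: 14.7
gripper_force: 26.2
```

Run:
```python
from h import *
go(np.append(W(RACK,[-82,78,0])[:2],226),Rt(RACK[2]))
```

```text
t 3.58 w 14.7 gf 26.2 F [-10.    2.3   2.2]
d [-1.   0.7  4.2] rot [-0.006 -0.001  0.002]
```

Scaled: -78 mm / 1000 = -0.078, -60 mm / 1000 = -0.06.

Request:
pendant(
  rows=[
    [[0,0,0,0,0,0,50],[0,0,0,0,0,0,50],[0,0,0,0,0,0,50],[0,0,0,0,0,-0.025,50],[0,0,0,0,0,-0.06,50],[0,0,0,-0.02,-0.04,-0.06,50],[0,0,0,-0.042,-0.078,-0.06,50],[0,0,0,-0.042,-0.078,-0.06,50]],
  ],
)

```text
time: 4.25
tool_pos: [531.0, -163.1, 291.2]
ee_rot: [-2.322, -2.115, 0.005]
force: [-0.7, 0.8, -0.4]
gripper_width: 50.4
gripper_force: 0.0
```

Run:
```python
from h import *
go(np.append(W(RACK,[-40,0,0])[:2],196),Rt(RACK[2]))
s=ctrl.state();im=ctrl.snapshot("wrist");cv2.imwrite("pics/w2.png",im);np.save("pose2.npy",np.r_[s["tool_pos"],s["ee_rot"]])
```

```text
t 4.25 w 50.4 gf 0.0 F [-0.7  0.8 -0.4]
d [ 1.3  3.2 95.1] rot [-0.003  0.001 -0.   ]
```

View pics/w2.png

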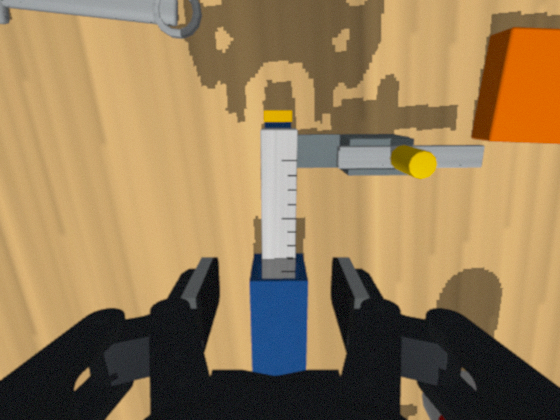

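Run:
```python
from h import *
pose=np.load("pose2.npy")
Ri=R.from_euler('z',-RACK[2])
for uv,z in[((279,129),34),((262,200),34),((297,200),34),((278,117),34),((252,280),50),((305,280),50),((420,163),76)]:
    print(uv,Ri.apply(ray("wrist",uv,z,pose)-[RACK[0],RACK[1],0]).round(1))
```

```text
(279, 129) [-97.5  -0.3  34. ]
(262, 200) [-50.6 -11.6  34. ]
(297, 200) [-50.6  12.1  34. ]
(278, 117) [-104.9   -0.9   34. ]
(252, 280) [  1.  -18.3  50. ]
(305, 280) [ 1.  17.5 50. ]
(420, 163) [-81.7  74.8  76. ]
```

Scaled: 94 mm / 1000 = 0.094, 3.2 mm / 1000 = 0.0032.

Request:
pendant(
  rows=[
    [[0,0,0,0.0013,0.0032,0.035,50],[0,0,0,0.0013,0.0032,0.07,50],[0,0,0,0.0013,0.0032,0.09,50],[0,0,0,0.0013,0.0032,0.093,50],[0,0,0,0.0013,0.0032,0.094,50],[0,0,0,0.0013,0.0032,0.094,50]],
  ],
)

```text
time: 4.8
tool_pos: [540.0, -160.9, 197.7]
ee_rot: [2.319, 2.117, 0.001]
force: [-0.2, -0.0, 0.3]
gripper_width: 50.1
gripper_force: 0.0
```

Run:
```python
from h import *
go(np.append(W(RACK,[-40,0,0])[:2],196),Rt(RACK[2]))
```

```text
t 4.80 w 50.1 gf 0.0 F [-0.2 -0.   0.3]
d [-1.8 -5.8  1.7] rot [0.002 0.    0.002]
```

Scaled: -5.8 mm / 1000 = -0.0058, -1.5 mm / 1000 = -0.0015.

Request:
pendant(
  rows=[
    [[0,0,0,-0.0015,-0.0058,0.001,50],[0,0,0,-0.0015,-0.0058,0.0015,50],[0,0,0,-0.0015,-0.0058,0.0015,36],[0,0,0,-0.0015,-0.0058,0.0015,26],[0,0,0,-0.0015,-0.0058,0.0015,20],[0,0,0,-0.0015,-0.0058,0.0015,18],[0,0,0,-0.0015,-0.0058,0.0015,18],[0,0,0,-0.0015,-0.0058,0.0015,18],[0,0,0,-0.0015,-0.0058,0.0015,18],[0,0,0,-0.0015,-0.0058,0.0015,18]],
  ],
  clamp_n=60,
)

```text
time: 5.63
tool_pos: [533.4, -161.9, 196.3]
ee_rot: [2.319, 2.117, 0.001]
force: [-1.5, 0.9, 6.6]
gripper_width: 22.4
gripper_force: 59.5
```

Run:
```python
from h import *
go(np.append(W(RACK,[-40,0,0])[:2],196),Rt(RACK[2]))
# lift: tilt 5 deg about far lower edge (rack x=100,z=20), bar lower grasp
p=ctrl.state()["tool_pos"];c=W(RACK,[100,0,20]);M=R.from_euler('z',RACK[2]).apply([0,1,0])
for a in(.02,.05,.087):
    Q=R.from_rotvec(M*a);go(c+Q.apply(p-c),Q*R.from_rotvec(ctrl.state()["ee_rot"]))
```

```text
t 5.63 w 22.4 gf 59.5 F [-1.5  0.9  6.6]
d [-0.3  0.7  0.3] rot [0.001 0.    0.002]
t 5.63 w 22.4 gf 59.5 F [-1.5  0.9  6.6]
d [-3.6 -0.  -2.8] rot [-0.    0.02  0.  ]
t 5.63 w 22.4 gf 59.5 F [-1.5  0.9  6.6]
d [-9.  -0.  -6.8] rot [-0.    0.05  0.  ]
t 5.63 w 22.4 gf 59.5 F [-1.5  0.9  6.6]
d [-15.9  -0.  -11.5] rot [-0.     0.087  0.   ]
```

Scaled: -16.4 mm / 1000 = -0.0164, -8.7 mm / 1000 = -0.0087, 0.09 rad / 6.2832 = 0.0143.

Request:
pendant(
  rows=[
    [[0,0.0016,0,-0.0018,0,-0.0014,16],[0,0.0032,0,-0.0036,0,-0.0028,16],[0,0.0056,0,-0.0063,0,-0.0048,16],[0,0.008,0,-0.009,0,-0.0068,16],[0,0.0103,0,-0.0118,0,-0.0087,16],[0,0.0127,0,-0.0146,0,-0.0106,16],[0,0.0143,0,-0.0164,0,-0.0119,16],[0,0.0143,0,-0.0164,0,-0.0119,16],[0,0.0143,0,-0.0164,0,-0.0119,16]],
  ],
  clamp_n=80,
)

```text
time: 6.38
tool_pos: [531.4, -178.5, 207.1]
ee_rot: [-2.275, -2.076, -0.102]
force: [-0.0, 0.1, 0.2]
gripper_width: 21.7
gripper_force: 78.6
```

Run:
```python
from h import *
s=ctrl.state();print(s["tool_pos"],(Rt(RACK[2]).inv()*R.from_rotvec(s["ee_rot"])).as_rotvec().round(3));st()
s=ctrl.state();im=ctrl.snapshot("wrist");sd=ctrl.snapshot("side");np.save("pose3.npy",np.r_[s["tool_pos"],s["ee_rot"]])
cv2.imwrite("pics/w3.png",im)
cv2.imwrite("pics/c3.png",np.hstack([cv2.resize(im[80:380,200:400],(400,600)),cv2.resize(sd[230:380,225:325],(400,600),interpolation=cv2.INTER_CUBIC)]))
```

```text
[ 531.42771669 -178.45267251  207.11151601] [ 0.     0.09  -0.002]
t 6.38 w 21.7 gf 78.6 F [-0.   0.1  0.2]
```

View pics/c3.png

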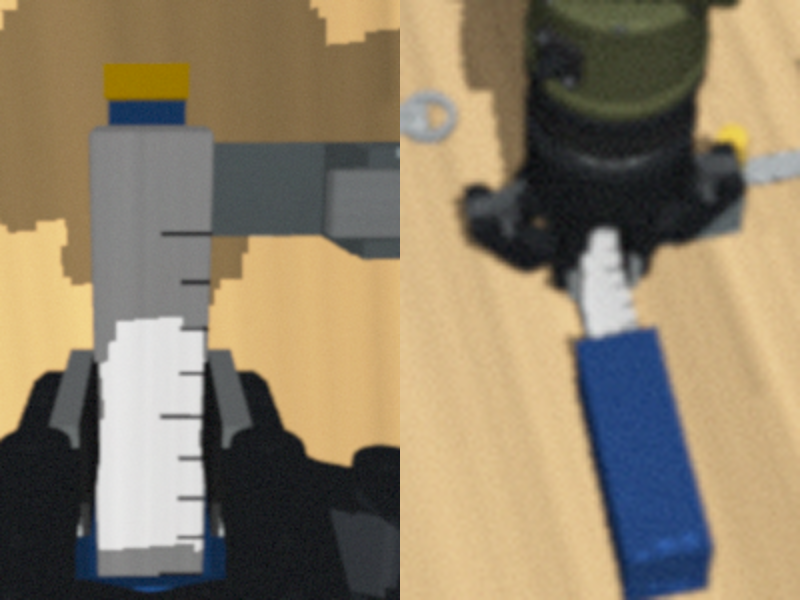

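Run:
```python
from h import *
pose=np.load("pose3.npy");Ri=R.from_euler('z',-RACK[2])
for z in(42,46,48,50,52,54):
    a=[Ri.apply(ray("wrist",(200+u/2,80+v/2),z,pose)-[RACK[0],RACK[1],0]) for u,v in((90,132),(213,132))]
    print(z,a[0].round(1),a[1].round(1),"width",(a[1]-a[0])[1].round(1))
print("lip",Ri.apply(ray("wrist",(200+147/2,80+82/2),34,pose)-[RACK[0],RACK[1],0]))
r=R.from_rotvec(pose[3:]);p=pose[:3]
ax=-r.apply([1,0,0]);print("bar axis(+x)",ax, "per 150:",150*-ax)
```

```text
42 [-94.7 -12.4  42. ] [-94.8  12.2  42. ] width 24.7
46 [-94.7 -12.1  46. ] [-94.8  11.9  46. ] width 24.0
48 [-94.8 -11.9  48. ] [-94.8  11.7  48. ] width 23.6
50 [-94.8 -11.8  50. ] [-94.8  11.5  50. ] width 23.3
52 [-94.8 -11.6  52. ] [-94.8  11.3  52. ] width 22.9
54 [-94.8 -11.4  54. ] [-94.8  11.1  54. ] width 22.5
lip [-105.0130733    -1.04702558   34.        ]
bar axis(+x) [-0.09104119 -0.99182304 -0.08943463] per 150: [ 13.65617877 148.77345646  13.41519419]
```

Scaled: 130 mm / 1000 = 0.13, 124 mm / 1000 = 0.124.

Request:
pendant(
  rows=[
    [[0,0,0,0,0,-0.001,16],[0,0,0,0.005,0,-0.001,16],[0,0,0,0.015,0,-0.001,16],[0,0,0,0.028,0,-0.001,16],[0,0,0,0.042,0,-0.001,16],[0,0,0,0.056,0,-0.001,16],[0,0,0,0.07,0,-0.001,16],[0,0,0,0.084,0,-0.001,16],[0,0,0,0.098,0,-0.001,16],[0,0,0,0.112,0,-0.001,16],[0,0,0,0.124,0,-0.001,16],[0,0,0,0.13,0,-0.001,16],[0,0,0,0.13,0,-0.001,16],[0,0,0,0.13,0,-0.001,16]],
  ],
)

```text
time: 7.65
tool_pos: [543.2, -48.7, 219.8]
ee_rot: [-2.273, -2.077, -0.102]
force: [1.0, 0.4, -0.9]
gripper_width: 21.4
gripper_force: 78.4
```

Run:
```python
from h import *
st();s=ctrl.state();im=ctrl.snapshot("wrist");sd=ctrl.snapshot("side");np.save("pose4.npy",np.r_[s["tool_pos"],s["ee_rot"]])
cv2.imwrite("pics/w4.png",im)
cv2.imwrite("pics/c4.png",np.hstack([im[:,80:480],cv2.resize(sd[150:350,200:390],(399,420),interpolation=cv2.INTER_CUBIC)]))
```

```text
t 7.65 w 21.4 gf 78.4 F [ 1.   0.4 -0.9]
```

View pics/c4.png

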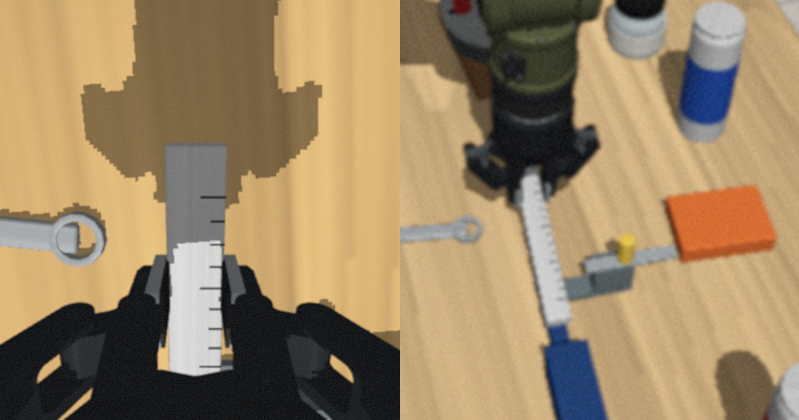

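Run:
```python
from h import *
pose=np.load("pose4.npy");i=INF["wrist"];H=np.array(i["hand_eye"])
d=H[:3,:3]@[(277-i["cx"])/i["fx"],(145-i["cy"])/i["fy"],1];o=H[:3,3]
print("near end in tool",(o+d*(162.3-o[2])/d[2]).round(1))
go(pose[:3]+[0,0,60],Rt(RACK[2],.045))
go(pose[:3]+[0,0,140],Rt(RACK[2],0))
go(np.append(W(PUMP,[-40,0,0])[:2],360),Rt(PUMP[2],0))
```

```text
near end in tool [ 57.3   1.5 162.3]
t 7.75 w 21.4 gf 78.4 F [ 0.5  0.4 -1.8]
d [  6.2  -0.  -59.8] rot [-0.    -0.045  0.002]
t 7.75 w 21.4 gf 78.4 F [ 0.5  0.4 -1.8]
d [  13.3   -0.  -139.5] rot [-0.    -0.09   0.002]
t 7.75 w 21.4 gf 78.4 F [ 0.5  0.4 -1.8]
d [ 334.5    6.  -110.8] rot [ 0.008 -0.089 -0.175]
```

Scaled: 334 mm / 1000 = 0.334, 322 mm / 1000 = 0.322, -0.175 rad / 6.2832 = -0.0279.

Request:
pendant(
  rows=[
    [[0,-0.0016,0,0.002,0,-0.02,16],[0,-0.0072,0,0.006,0,-0.055,16],[0,-0.0111,0,0.009,0,-0.095,16],[0,-0.0143,0,0.013,0,-0.135,16],[0,-0.0143,0,0.025,0,-0.14,16],[0.0002,-0.0143,-0.0032,0.055,0.001,-0.138,16],[0.0003,-0.0143,-0.0064,0.09,0.001,-0.135,16],[0.0005,-0.0143,-0.0095,0.13,0.002,-0.131,16],[0.0006,-0.0143,-0.0127,0.165,0.003,-0.128,16],[0.0008,-0.0143,-0.0159,0.2,0.003,-0.124,16],[0.001,-0.0143,-0.0207,0.235,0.004,-0.12,16],[0.0011,-0.0143,-0.0239,0.27,0.005,-0.117,16],[0.0013,-0.0142,-0.0279,0.3,0.005,-0.114,16],[0.0013,-0.0142,-0.0279,0.322,0.006,-0.112,16],[0.0013,-0.0142,-0.0279,0.334,0.006,-0.111,16],[0.0013,-0.0142,-0.0279,0.334,0.006,-0.111,16],[0.0013,-0.0142,-0.0279,0.334,0.006,-0.111,16],[0.0013,-0.0142,-0.0279,0.334,0.006,-0.111,16]],
  ],
)

```text
time: 9.25
tool_pos: [578.5, 270.3, 360.1]
ee_rot: [-2.127, -2.311, 0.001]
force: [0.5, 0.3, -1.0]
gripper_width: 21.4
gripper_force: 78.8
```

Run:
```python
from h import *
go(np.append(W(PUMP,[-41,0,0])[:2],275),Rt(PUMP[2],0))
s=ctrl.state();im=ctrl.snapshot("wrist");np.save("pose5.npy",np.r_[s["tool_pos"],s["ee_rot"]]);sd=ctrl.snapshot("side")
cv2.imwrite("pics/w5.png",im)
cv2.imwrite("pics/c5.png",np.hstack([im[:,80:480],cv2.resize(sd[70:270,150:340],(399,420),interpolation=cv2.INTER_CUBIC)]))
```

```text
t 9.25 w 21.4 gf 78.8 F [ 0.5  0.3 -1. ]
d [ 2.6  0.4 85.1] rot [-0.001  0.    -0.001]
```

View pics/c5.png

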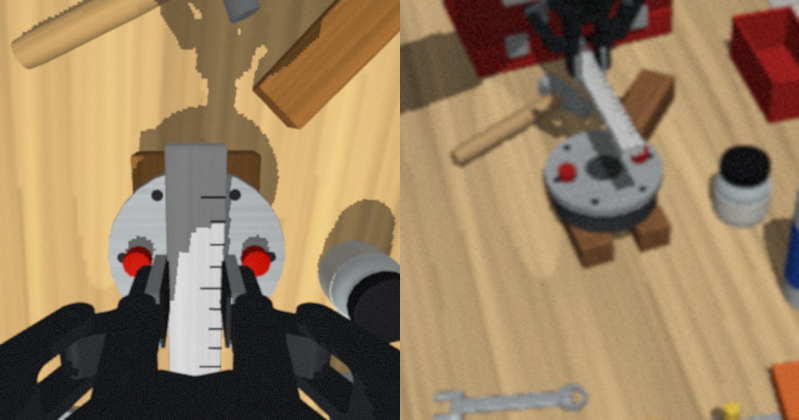

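Run:
```python
from h import *
pose=np.load("pose5.npy");im=cv2.imread("pics/w5.png");h=cv2.cvtColor(im,cv2.COLOR_BGR2HSV)
m=cv2.inRange(h,(0,180,120),(8,255,255))|cv2.inRange(h,(172,180,120),(180,255,255))
n,l,s,c=cv2.connectedComponentsWithStats(m);r=R.from_rotvec(pose[3:])
cs=[]
for i in range(1,n):
    if s[i,4]>100:
        P=ray("wrist",c[i],90,pose);cs.append(P);print(s[i],c[i].round(1),P.round(1),"tool",r.inv().apply(P-pose[:3]).round(1))
print(np.mean(cs,0),np.diff(cs,axis=0))
```

```text
[323 251  27  25 469] [337.  261.8] [628.9 235.   90. ] tool [-39.3  47.6 270. ]
[203 252  28  24 428] [214.8 261.9] [536.9 227.2  90. ] tool [-39.4 -44.8 270.1]
[582.92160991 231.10792115  90.        ] [[-92.01029954  -7.77042899   0.        ]]
```

Scaled: 97 mm / 1000 = 0.097, 95 mm / 1000 = 0.095.

Request:
pendant(
  rows=[
    [[0,0,0,0.002,0,0.025,16],[0,0,0,0.002,0,0.05,16],[0,0,0,0.002,0,0.07,16],[0,0,0,0.002,0,0.083,16],[0,0,0,0.002,0,0.091,16],[0,0,0,0.002,0,0.095,16],[0,0,0,0.002,0,0.097,16],[0,0,0,0.002,0,0.097,16],[0,0,0,0.002,0,0.097,16]],
  ],
)

```text
time: 10.1
tool_pos: [578.8, 273.7, 264.4]
ee_rot: [2.126, 2.313, 0.003]
force: [-1.3, 0.4, -1.0]
gripper_width: 21.5
gripper_force: 78.9
```

Scaled: 5 mm / 1000 = 0.005, 1.5 mm / 1000 = 0.0015.

Request:
pendant(
  rows=[
    [[0,0,0,0,0,0.0015,16],[0,0,0,0,0,0.003,16],[0,0,0,0,0,0.0045,16],[0,0,0,0,0,0.005,16],[0,0,0,0,0,0.005,16]],
  ],
)

```text
time: 10.52
tool_pos: [578.2, 273.7, 258.2]
ee_rot: [-2.125, -2.312, -0.0]
force: [-0.1, -1.2, -1.9]
gripper_width: 21.7
gripper_force: 78.9
```

Request:
pendant(
  rows=[
    [[0,0,0,0,0,0.0007,16],[0,0,0,0,0,0.0014,16],[0,0,0,0,0,0.0014,16],[0,0,0,0,0,0.0014,16]],
  ],
)

```text
time: 10.85
tool_pos: [578.3, 273.7, 256.9]
ee_rot: [-2.126, -2.312, -0.001]
force: [0.4, 0.4, -0.7]
gripper_width: 21.5
gripper_force: 78.9
```

Scaled: 0.8 mm / 1000 = 0.0008, 0.4 mm / 1000 = 0.0004.

Request:
pendant(
  rows=[
    [[0,0,0,0,0,0.0004,16],[0,0,0,0,0,0.0008,16],[0,0,0,0,0,0.0008,16],[0,0,0,0,0,0.0008,16]],
  ],
)

```text
time: 11.18
tool_pos: [578.3, 273.7, 256.4]
ee_rot: [-2.126, -2.313, -0.001]
force: [-1.1, -0.7, 1.9]
gripper_width: 21.3
gripper_force: 79.2
```

Request:
pendant(
  rows=[
    [[0,0,0,0,0,0.0004,16],[0,0,0,0,0,0.0008,16],[0,0,0,0,0,0.0008,16],[0,0,0,0,0,0.0008,16]],
  ],
)

```text
time: 11.52
tool_pos: [578.3, 273.7, 256.4]
ee_rot: [-2.126, -2.313, -0.002]
force: [-4.1, -1.0, 7.5]
gripper_width: 21.6
gripper_force: 80.0
```

Scaled: -120 mm / 1000 = -0.12, -90 mm / 1000 = -0.09.

Request:
pendant(
  rows=[
    [[0,0,0,0,0,-0.0006,16],[0,0,0,0,0,-0.0006,16],[0,0,0,0,0,-0.0006,26],[0,0,0,0,0,-0.0006,34],[0,0,0,0,0,-0.0006,42],[0,0,0,0,0,-0.0006,42],[0,0,0,0,0,-0.0006,42],[0,0,0,0,0,-0.0006,42],[0,0,0,0,0,-0.02,42],[0,0,0,0,0,-0.05,42],[0,0,0,0,0,-0.09,42],[0,0,0,0,0,-0.12,42],[0,0,0,0,0,-0.12,42],[0,0,0,0,0,-0.12,42]],
  ],
  clamp_n=40,
)

```text
time: 12.68
tool_pos: [579.1, 274.0, 377.9]
ee_rot: [2.125, 2.312, 0.008]
force: [-0.7, 0.7, 0.4]
gripper_width: 42.3
gripper_force: 0.0
```

Run:
```python
from h import *
go(np.append(W(RACK,[-82,78,0])[:2],380),Rt(RACK[2]))
s=ctrl.state();im=ctrl.snapshot("wrist");np.save("pose6.npy",np.r_[s["tool_pos"],s["ee_rot"]]);sd=ctrl.snapshot("side")
cv2.imwrite("pics/w6.png",im)
cv2.imwrite("pics/c6.png",np.hstack([im[:,80:480],cv2.resize(sd[70:270,150:340],(399,420),interpolation=cv2.INTER_CUBIC)]))
```

```text
t 12.68 w 42.3 gf 0.0 F [-0.7  0.7  0.4]
d [-403.2    2.6   -3.1] rot [ 0.004 -0.003  0.177]
```

View pics/c6.png

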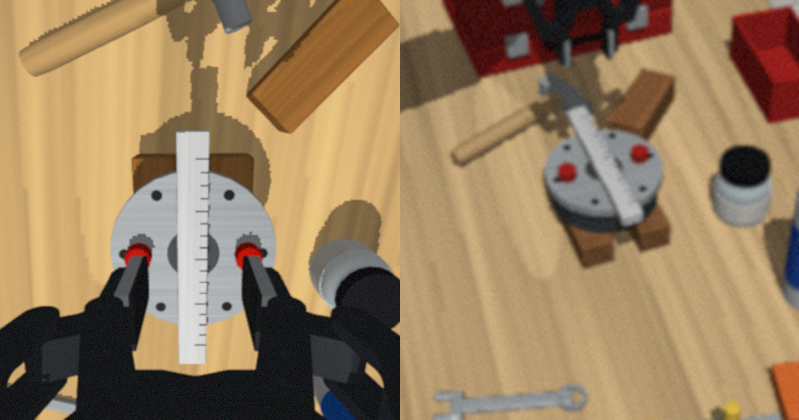

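Run:
```python
from h import *
pose=np.load("pose6.npy")
a=ray("wrist",(273,131),94,pose);b=ray("wrist",(272.5,363),94,pose);print(a,b,(a+b)/2,np.linalg.norm(a-b),np.arctan2(*(b-a)[1::-1]))
```

```text
[574.91989785 330.80373817  94.        ] [590.89147666 133.4109704   94.        ] [582.90568726 232.10735428  94.        ] 198.03786530918262 -1.4900595263119942
```

Request:
pendant(
  rows=[
    [[0,0,0,-0.03,0,-0.003,60],[0,0,0,-0.065,0,-0.003,60],[0,0,0.0048,-0.105,0,-0.003,60],[0,0,0.0095,-0.145,0.001,-0.003,60],[0,0,0.0143,-0.185,0.001,-0.003,60],[0,0,0.0191,-0.225,0.001,-0.003,60],[0,0,0.0239,-0.265,0.002,-0.003,60],[0,0,0.0282,-0.305,0.002,-0.003,60],[0,0,0.0282,-0.345,0.002,-0.003,60],[0,0,0.0282,-0.38,0.003,-0.003,60],[0,0,0.0282,-0.403,0.003,-0.003,60],[0,0,0.0282,-0.403,0.003,-0.003,60],[0,0,0.0282,-0.403,0.003,-0.003,60],[0,0,0.0282,-0.403,0.003,-0.003,60],[0,0,0.0282,-0.403,0.003,-0.003,60]],
  ],
)

```text
time: 14.03
tool_pos: [614.9, -126.6, 377.2]
ee_rot: [-2.319, -2.116, 0.0]
force: [0.2, 0.6, -0.3]
gripper_width: 60.3
gripper_force: 0.0
```

Run:
```python
from h import *
go([615,-126.6,230],Rt(RACK[2]))
```

```text
t 14.03 w 60.3 gf 0.0 F [ 0.2  0.6 -0.3]
d [ -0.2   0.3 147.2] rot [-0.002 -0.001  0.002]
```

Bar centre measured at (582.9, 232.1), yaw -1.490, so it lies within 1–2 mm of the pump centre and square. Next I close the keeper.

Scaled: 147 mm / 1000 = 0.147, 138 mm / 1000 = 0.138.

Request:
pendant(
  rows=[
    [[0,0,0,0,0,0.035,60],[0,0,0,0,0,0.075,60],[0,0,0,0,0,0.115,60],[0,0,0,0,0,0.138,60],[0,0,0,0,0,0.147,60],[0,0,0,0,0,0.147,60],[0,0,0,0,0,0.147,30],[0,0,0,0,0,0.147,12],[0,0,0,0,0,0.147,10],[0,0,0,0,0,0.147,10],[0,0,0,0,0,0.147,10],[0,0,0,0,0,0.147,10]],
  ],
  clamp_n=25,
)

```text
time: 15.03
tool_pos: [614.2, -127.5, 233.0]
ee_rot: [-2.321, -2.115, 0.001]
force: [-8.2, 1.0, 9.2]
gripper_width: 15.1
gripper_force: 24.5
```

Request:
pendant(
  rows=[
    [[0,0,0,0,-0.008,-0.001,10],[0,0,0,0,-0.018,-0.002,10],[0,0,0,0,-0.028,-0.002,10],[0,0,0,0,-0.038,-0.002,10],[0,0,0,0,-0.046,-0.002,10],[0,0,0,0,-0.05,-0.002,10],[0,0,0,0,-0.052,-0.002,10],[0,0,0,0,-0.053,-0.002,10],[0,0,0,0,-0.053,-0.002,10]],
  ],
)

```text
time: 15.78
tool_pos: [563.4, -123.0, 233.3]
ee_rot: [2.321, 2.115, 0.003]
force: [5.0, -1.9, -8.5]
gripper_width: 14.5
gripper_force: 24.8
```

Run:
```python
from h import *
go(np.append(W(RACK,[-82,28,0])[:2],230),Rt(RACK[2]))
```

```text
t 15.78 w 14.5 gf 24.8 F [ 5.  -1.9 -8.5]
d [0.3 2.4 3.3] rot [ 0.003 -0.     0.   ]
```

Scaled: -165 mm / 1000 = -0.165, -150 mm / 1000 = -0.15.

Request:
pendant(
  rows=[
    [[0,0,0,0,0.002,0,10],[0,0,0,0,0.002,0,50],[0,0,0,0,0.002,0,50],[0,0,0,0,0.002,0,50],[0,0,0,0,0.002,-0.03,50],[0,0,0,0,0.002,-0.07,50],[0,0,0,0,0.002,-0.11,60],[0,0,0,-0.012,-0.01,-0.15,60],[0,0,0,-0.012,-0.01,-0.165,85],[0,0,0,-0.012,-0.01,-0.165,85],[0,0,0,-0.012,-0.01,-0.165,85],[0,0,0,-0.012,-0.01,-0.165,85]],
  ],
)

```text
time: 16.78
tool_pos: [551.1, -133.7, 397.2]
ee_rot: [-2.321, -2.115, -0.0]
force: [-0.2, -0.4, -0.4]
gripper_width: 84.9
gripper_force: 0.0
```

Run:
```python
from h import *
s=ctrl.state();im=ctrl.snapshot("wrist");pose=np.r_[s["tool_pos"],s["ee_rot"]];st()
m=cv2.inRange(cv2.cvtColor(im,cv2.COLOR_BGR2HSV),(20,150,120),(32,255,255));Ri=R.from_euler('z',-RACK[2])
n,l,q,c=cv2.connectedComponentsWithStats(m)
for i in range(1,n):
    if q[i,4]>40:print(q[i],c[i].round(1),[Ri.apply(ray("wrist",c[i],z,pose)-[RACK[0],RACK[1],0]).round(1).tolist() for z in(34,76)])
sd=ctrl.snapshot("side")
cv2.imwrite("pics/c7.png",np.hstack([im[:,80:480],cv2.resize(sd[90:290,150:340],(399,420),interpolation=cv2.INTER_CUBIC)]))
```

```text
t 16.83 w 85.1 gf 0.0 F [-0.9 -0.6 -0.8]
[249 145  20   9 164] [258.2 148.7] [[-106.3, -1.1, 34.0], [-110.4, 0.9, 76.0]]
[281 175  18  18 264] [289.3 183.4] [[-72.6, 29.0, 34.0], [-81.0, 27.2, 76.0]]
```

View pics/c7.png

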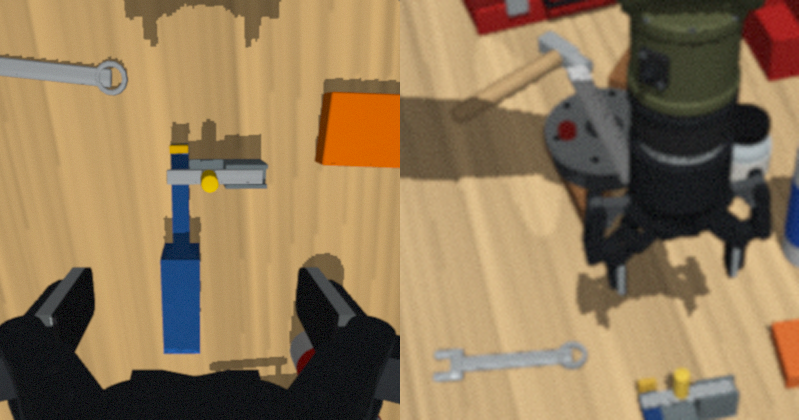

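```bash
python3 -c "
from plant import ctrl
print(ctrl.close_job())"
```

```text
the job is handed in; nothing more can be done
None
```

I laid the straightedge flat across the pump face, let go and square between the caps, with its middle measured about 1 mm from the face's centre. The keeper is back home (knob within about 1 mm by the camera), the arm is clear, and the job was handed in at about 17 s with no verdict returned.

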